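# Move the turned feet to the drying rack in the same order

## Task

The four turned furniture feet on the stand blocks are finish samples, known by their place in the row. Move them to the drying rack, one standing upright in each bay and flat on its floor, in the same order from the robot's left to its right as they have on the blocks. Leave the tin and the glue bottle at the sides where they are.

Things in the scene. Friction and masses are not known exactly. Their poses are not given: they have to be found in the camera images.
- finishing_board: Flat grey painted board, fixed, 90 (x) x 330 (y) x 8 mm high; the four stand blocks stand on it at y = +120, +40, -40, -120 mm. Origin: centre of its underside, on the table. Its y axis runs along the row, to the robot's left (world +y, turned at most 0.15 rad). It may be the row nearer to the robot or the farther one.
- drying_rack: Fixed pale rack with dark strips, 86 (x) x 338 (y) mm, four bays, empty at the start. Origin: centre of its underside, on the table; y axis along the row, to the robot's left (world +y, turned up to 0.15 rad). Bay centres x = 0, y = +120, +40, -40, -120 mm; bays 74 x 74 mm inside, floor 12 mm above the table; strips 6 mm wide stand 6 mm above the floor, the two end strips 12 mm.
- foot_bun: Squat bun-shaped turned furniture foot, 50 mm tall, widest 56 mm diameter from 22 to 38 mm above its base (the place to grip), base 40 mm diameter, top 46 mm, 75 g. Loose, plain wood, round, flat base. Origin: centre of its underside; z up. It starts upright on the middle of a stand block (underside 20 mm above the table).
- foot_taper: Turned furniture foot that tapers downwards, 66 mm tall: base 34 mm diameter, widening to 44 mm, with a straight collar of 48 mm diameter from 46 to 66 mm above its base (grip the collar), 65 g. Loose, plain wood, round, flat base. Origin: centre of its underside; z up. It starts upright on the middle of a stand block (underside 20 mm above the table).
- foot_vase: Vase-shaped turned furniture foot, 66 mm tall: base disc 42 mm diameter, narrow neck 26 mm at 18 to 26 mm, straight upper part 42 mm diameter from 44 to 62 mm above its base (the place to grip), top 34 mm, 50 g. Loose, plain wood, round, flat base. Origin: centre of its underside; z up. It starts upright on the middle of a stand block (underside 20 mm above the table).
- foot_drum: Plain cylindrical turned furniture foot, 58 mm tall, 40 mm diameter, with a groove at 12 to 21 mm; straight from 21 to 58 mm above its base (the place to grip), 55 g. Loose, plain wood, round, flat base. Origin: centre of its underside; z up. It starts upright on the middle of a stand block (underside 20 mm above the table).
- block_a: Plywood stand block with a cork top, 60 x 60 x 12 mm, fixed on the finishing board; all four blocks look alike. Origin: centre of its underside. At the start it stands under foot_bun, so it keeps the place in the row from which that foot came.
- block_b: Plywood stand block with a cork top, 60 x 60 x 12 mm, fixed on the finishing board; all four blocks look alike. Origin: centre of its underside. At the start it stands under foot_taper, so it keeps the place in the row from which that foot came.
- block_c: Plywood stand block with a cork top, 60 x 60 x 12 mm, fixed on the finishing board; all four blocks look alike. Origin: centre of its underside. At the start it stands under foot_vase, so it keeps the place in the row from which that foot came.
- block_d: Plywood stand block with a cork top, 60 x 60 x 12 mm, fixed on the finishing board; all four blocks look alike. Origin: centre of its underside. At the start it stands under foot_drum, so it keeps the place in the row from which that foot came.
- stain_tin: Bystander: closed green tin, 76 mm diameter, 85 mm tall, standing to the left of the work. Origin: centre of its underside.
- glue_bottle: Bystander: white bottle with a red cap, 64 mm diameter, 160 mm tall, standing to the right of the work. Origin: centre of its underside.
Things that resemble listed ones, but are neither listed nor needed, are in the scene too. Leave any purple look-alike of the foot_drum alone.

How it is judged:
At the end, for the whole second after the job is handed in: Each foot stands upright (within 0.12 rad), at rest and released on the floor of the drying rack (base within 5 mm of floor height), within 21 mm of the middle of its bay along and across the row; the foot that came from the leftmost block is in the leftmost bay, and so on to the right (((y of block_a in the frame of finishing_board between 0.1 and 0.14 m and y of foot_bun in the frame of drying_rack between 0.099 and 0.141 m) or (y of block_a in the frame of finishing_board between 0.02 and 0.06 m and y of foot_bun in the frame of drying_rack between 0.019 and 0.061 m) or (y of block_a in the frame of finishing_board between -0.06 and -0.02 m and y of foot_bun in the frame of drying_rack between -0.061 and -0.019 m) or (y of block_a in the frame of finishing_board between -0.14 and -0.1 m and y of foot_bun in the frame of drying_rack between -0.141 and -0.099 m)) and x of foot_bun in the frame of drying_rack between -0.021 and 0.021 m and z of foot_bun in the frame of drying_rack between 0.007 and 0.017 m and angle between each of foot_bun, foot_taper, foot_vase, foot_drum's own z axis and vertical below 0.12 rad and linear speed of each of foot_bun, foot_taper, foot_vase, foot_drum below 0.02 m/s and angular speed of each of foot_bun, foot_taper, foot_vase, foot_drum below 0.3 rad/s and ((y of block_b in the frame of finishing_board between 0.1 and 0.14 m and y of foot_taper in the frame of drying_rack between 0.099 and 0.141 m) or (y of block_b in the frame of finishing_board between 0.02 and 0.06 m and y of foot_taper in the frame of drying_rack between 0.019 and 0.061 m) or (y of block_b in the frame of finishing_board between -0.06 and -0.02 m and y of foot_taper in the frame of drying_rack between -0.061 and -0.019 m) or (y of block_b in the frame of finishing_board between -0.14 and -0.1 m and y of foot_taper in the frame of drying_rack between -0.141 and -0.099 m)) and x of foot_taper in the frame of drying_rack between -0.021 and 0.021 m and z of foot_taper in the frame of drying_rack between 0.007 and 0.017 m and ((y of block_c in the frame of finishing_board between 0.1 and 0.14 m and y of foot_vase in the frame of drying_rack between 0.099 and 0.141 m) or (y of block_c in the frame of finishing_board between 0.02 and 0.06 m and y of foot_vase in the frame of drying_rack between 0.019 and 0.061 m) or (y of block_c in the frame of finishing_board between -0.06 and -0.02 m and y of foot_vase in the frame of drying_rack between -0.061 and -0.019 m) or (y of block_c in the frame of finishing_board between -0.14 and -0.1 m and y of foot_vase in the frame of drying_rack between -0.141 and -0.099 m)) and x of foot_vase in the frame of drying_rack between -0.021 and 0.021 m and z of foot_vase in the frame of drying_rack between 0.007 and 0.017 m and ((y of block_d in the frame of finishing_board between 0.1 and 0.14 m and y of foot_drum in the frame of drying_rack between 0.099 and 0.141 m) or (y of block_d in the frame of finishing_board between 0.02 and 0.06 m and y of foot_drum in the frame of drying_rack between 0.019 and 0.061 m) or (y of block_d in the frame of finishing_board between -0.06 and -0.02 m and y of foot_drum in the frame of drying_rack between -0.061 and -0.019 m) or (y of block_d in the frame of finishing_board between -0.14 and -0.1 m and y of foot_drum in the frame of drying_rack between -0.141 and -0.099 m)) and x of foot_drum in the frame of drying_rack between -0.021 and 0.021 m and z of foot_drum in the frame of drying_rack between 0.007 and 0.017 m); the robot touches nothing.
It fails at once if the tin or the glue bottle is moved by more than 30 mm (distance of any of stain_tin, glue_bottle from where it was at the start of the episode above 0.03 m).
It also fails if it takes over 104 s, if anything falls off the work surface, if the arm or the gripper's body presses on something with over 40 N, if the wrist force passes 120 N, or if a joint passes its speed limit or range.

## Robot

A 7-joint arm with a two-finger parallel gripper is mounted at the origin on the work surface. World frame = base frame: x ahead of the robot, y to its left, z up, the work surface at z = 0. Lengths are in m, angles in rad, forces in N, time in s.
With the tool pointing down it reaches from about 0.4 to 0.85 m from the base axis. Payload 6.9 kg.
Tool frame: the origin (TCP) lies midway between the tips of the shut fingers; the grasp point (between the pads) lies 19 mm behind it; z points along the fingers, y is the line along which they close (so a half turn about z gives the same grasp; the last joint's range is limited). The gripper opens to 85 mm and grips with 20 to 120 N. Pads are 22 mm wide; open, the fingers measure 114 mm over their backs; the gripper's body (76 mm by 85 mm) begins 54 mm behind the grasp point. The pads swing forward as they close: fully open they stand 13 mm farther back than shut.
Start: joints at [1.421, 0.507, -0.238, 1.5, 0.126, 1.149, -0.155], TCP at [0.158, -0.605, 0.231] pointing down, gripper open.
Joint ranges: [-3.08, 3.08], [-0.24, 2.05], [-1.43, 1.35], [0, 2.5], [-1.52, 4.66], [0.17, 1.96], [-2.89, 2.89]. Speed limits (rad/s): [2.39, 2.39, 3.14, 3.14, 3.14, 3.14, 3.14].

## Interface

Orientations are given as a rotation vector (axis times angle).
In Python, from workcell import bot, status, vision, workorder gives the robot as it stands. Calls block until the motion is done:
- bot.movep(position, orientation): joint-space move of the TCP to a pose.
- bot.movel(position, rotation=None, vel=0.15): straight line of the TCP; rotation=None keeps the orientation; vel is the mean speed in m/s.
- bot.set_joints(angles): joint-space move.
- bot.gripper_to(opening, grasp_force=None): opening from 0.0 (shut) to 1.0 (fully open); grasp_force is the grip in N (None keeps the last); returns when the fingers have stopped.
- bot.hold(seconds).
- bot.inverse_kinematics(position, orientation): joint angles nearest the present ones, or None.
- status.state(): the state.
- vision.read_camera(name): name is "scene" or "top"; returns the picture (400x640x3 uint8, blue, green, red); there is no depth.
- vision.calibration(name): a dict with "vertical_fov" (degrees; the focal length in pixels is half the picture's height over the tangent of half this angle, whatever the lens; pixels are square), "cx", "cy" (the principal point, pixels), "D" ([k1, k2, p1, p2, k3] as OpenCV has them; the pictures are not rectified), "view" (4x4, takes a point from world to camera coordinates). Camera axes: x right, y up, looking along -z (the intrinsics and any distortion apply to the point x, -y, -z); pixel columns grow to the right and rows downward; lengths in m; the calibration is good to about 2 mm. A picture is of the moment at which its call begins. calibration takes no time and is no camera call.
A pose or a line that the arm cannot do raises bot.PlanningError and nothing moves.
- workorder.sign_off(): hands the job in; it is judged then, once.
The state is a dict: "time_s": time; "qpos": joint angles; "qd": joint speeds; "joint_torque": joint torques, N m; "tool_pos": TCP position; "ee_rot": TCP orientation; "wrist_force": force on the tool from outside, world axes, zero at the start; "moment": the same for the moment, N m; "grip_width": opening from 0.0 (shut) to 1.0 (fully open); "finger_force": force on a finger pad.
Only numpy, scipy, OpenCV 4.12 (cv2) and the standard library are available. Lean on these libraries where they do the work, as an engineer would, in place of code of your own. Each camera call takes 0.05 s, during which the arm holds its last target. There are 200 camera calls.

## Working session

There is one attempt and no reset: what is moved stays moved. The work goes in short steps, each a Python script; the robot and the scene stay as the last script left them, time stands still between calls to the robot, and variables do not carry over. Pictures are saved under pics/ and viewed, at most 14 in all, crops included, and the job is handed in when it is done.

```bash
mkdir -p pics
python3 - <<'E'
from workcell import bot,status,vision
import cv2
for n in("scene","top"):
    cv2.imwrite(f"pics/{n}0.png",vision.read_camera(n)); print(n,vision.calibration(n))
s=status.state();print(s["tool_pos"],s["ee_rot"],s["time_s"])
E
```

```text
scene {'vertical_fov': 52.16363649224052, 'cx': 324.548606754643, 'cy': 195.45618833946486, 'D': array([-0.04541811,  0.        ,  0.        ,  0.        ,  0.        ]), 'view': array([[-0.54564854,  0.83800542, -0.00381864,  0.3106606 ],
       [-0.64638004, -0.41796708,  0.63835441,  0.35235811],
       [ 0.53334839,  0.35078545,  0.76973311, -1.40233309],
       [ 0.        ,  0.        ,  0.        ,  1.        ]])}
top {'vertical_fov': 55.73372814921993, 'cx': 318.1446779303721, 'cy': 198.58246907661575, 'D': array([-0.07743729,  0.        ,  0.        ,  0.        ,  0.        ]), 'view': array([[-3.51723388e-03, -9.99993392e-01, -9.19739515e-04,
        -1.62834372e-02],
       [ 9.80381329e-01, -3.62951376e-03,  1.97076827e-01,
        -5.81531350e-01],
       [-1.97078863e-01, -2.08530155e-04,  9.80387616e-01,
        -1.17156060e+00],
       [ 0.00000000e+00,  0.00000000e+00,  0.00000000e+00,
         1.00000000e+00]])}
[ 0.15734873 -0.60439799  0.23051385] [-3.11453486e+00 -3.99032630e-01  4.03786533e-04] 0.1
```

View pics/top0.png

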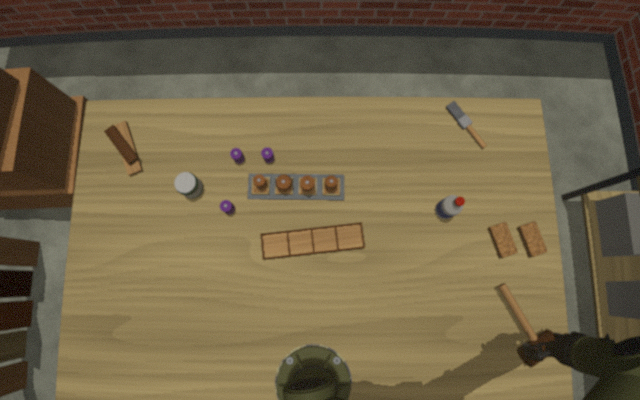

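View pics/scene0.png

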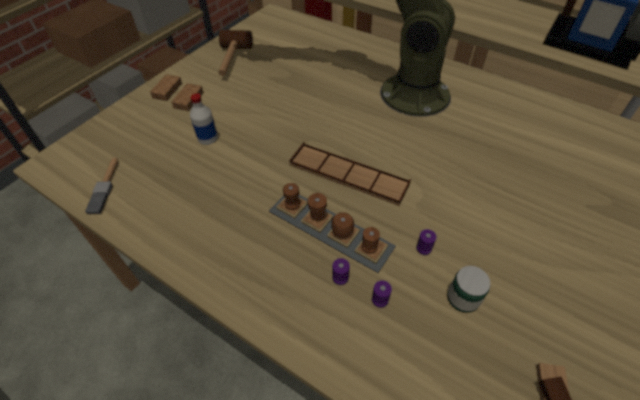

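```bash
cat > h.py <<'E'
import numpy as np,cv2
from workcell import vision
def ray(n,uv):
    c=vision.calibration(n);f=200/np.tan(np.radians(c["vertical_fov"])/2)
    K=np.array([[f,0,c["cx"]],[0,f,c["cy"]],[0,0,1]])
    p=cv2.undistortPoints(np.array(uv,float).reshape(-1,1,2),K,c["D"]).reshape(-1,2)
    d=np.c_[p[:,0],-p[:,1],-np.ones(len(p))]
    R=c["view"][:3,:3];return -R.T@c["view"][:3,3],d@R
def onplane(n,uv,z):
    o,d=ray(n,uv);return o+d*((z-o[2])/d[:,2])[:,None]
def proj(n,P):
    c=vision.calibration(n);f=200/np.tan(np.radians(c["vertical_fov"])/2)
    K=np.array([[f,0,c["cx"]],[0,f,c["cy"]],[0,0,1]])
    q=np.atleast_2d(P)@c["view"][:3,:3].T+c["view"][:3,3]
    return cv2.projectPoints(q*[1,-1,-1],np.zeros(3),np.zeros(3),K,c["D"])[0].reshape(-1,2)
E
python3 - <<'E'
import cv2,numpy as np
a=cv2.imread("pics/top0.png")[140:270,210:380];b=cv2.imread("pics/scene0.png")[135:320,255:500]
cv2.imwrite("pics/a.png",cv2.resize(a,None,fx=4.5,fy=4.5,interpolation=2))
cv2.imwrite("pics/b.png",cv2.resize(b,None,fx=3.2,fy=3.2,interpolation=2))
im=cv2.imread("pics/top0.png")
for p in[(186,252),(196,300),(180,340),(240,275),(245,262),(215,300),(184,284),(182,260)]:print(p,im[p],cv2.cvtColor(im,cv2.COLOR_BGR2HSV)[p])
E
```

```text
(186, 252) [ 86 122 138] [ 21  96 138]
(196, 300) [101 105 102] [ 53  10 105]
(180, 340) [ 95 109 118] [ 18  50 118]
(240, 275) [ 76 121 154] [ 17 129 154]
(245, 262) [47 74 99] [ 16 134  99]
(215, 300) [ 87 128 149] [ 20 106 149]
(184, 284) [ 55  87 129] [ 13 146 129]
(182, 260) [ 61  94 130] [ 14 135 130]
```

View pics/a.png

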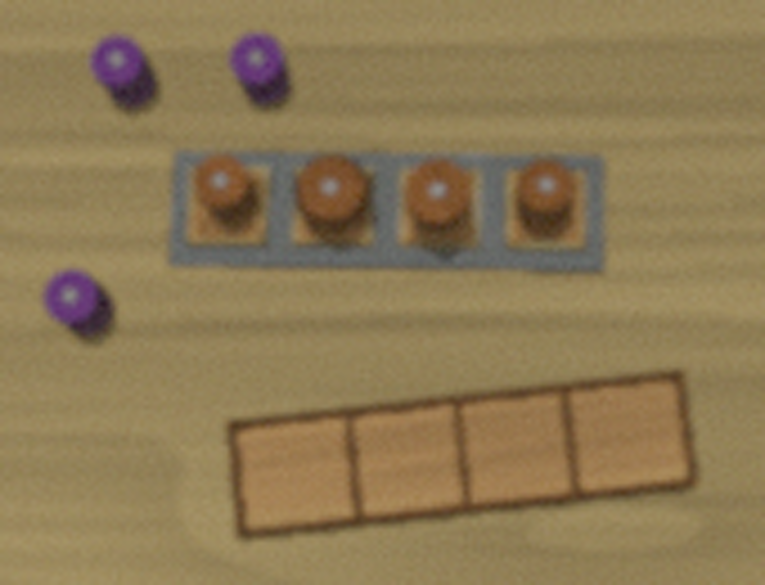

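View pics/b.png

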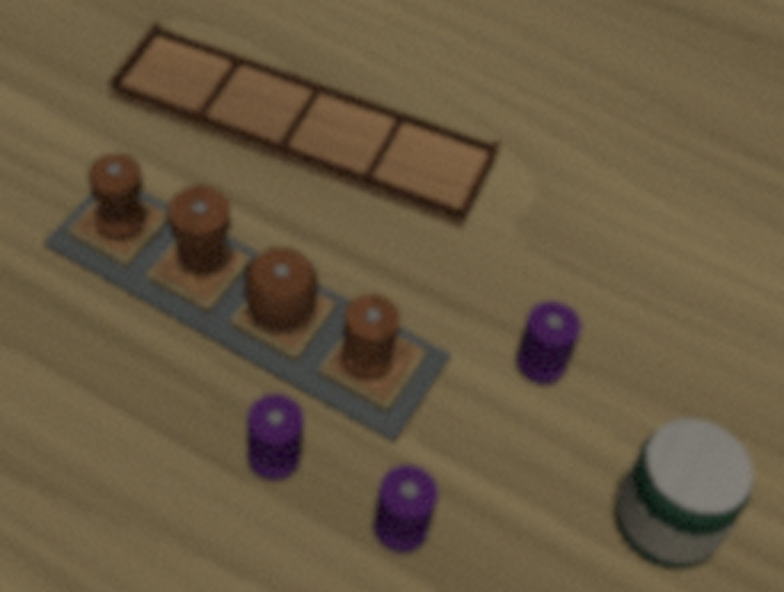

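The top view shows the rack nearer the robot (crop corners about (232,424), (682,374), (692,486), (242,536)) and the board farther away. Both views agree on the order from the left: drum, bun, taper, vase. The purple look-alikes stand to the left and behind.

```bash
cat > m.py <<'E'
from h import *
im=cv2.imread("pics/top0.png");hsv=cv2.cvtColor(cv2.GaussianBlur(im,(3,3),0),cv2.COLOR_BGR2HSV)
def comp(m,box):
    k=np.zeros_like(m);x0,y0,x1,y1=box;k[y0:y1,x0:x1]=m[y0:y1,x0:x1]
    k=cv2.morphologyEx(k,cv2.MORPH_CLOSE,np.ones((5,5)))
    return max(cv2.findContours(k,cv2.RETR_EXTERNAL,cv2.CHAIN_APPROX_NONE)[0],key=cv2.contourArea)
def rect(c,z):
    w=onplane("top",cv2.convexHull(c).reshape(-1,2),z)[:,:2]
    (cx,cy),(a,b),t=cv2.minAreaRect((w*1000).astype(np.float32))
    if a>b:a,b,t=b,a,t-90
    t=np.radians(t); t=(t+np.pi/2)%np.pi-np.pi/2
    return np.array([cx,cy])/1000,t,(a,b)
S,V=hsv[...,1],hsv[...,2]
board=rect(comp(((S<62)*255).astype(np.uint8),(235,165,355,210)),.008)
rackc=comp((((S>122)|(V<105))*255).astype(np.uint8),(250,212,375,270))
rack=rect(rackc,.019)
def slots(r):
    c,t,_=r; return [c+y*np.array([-np.sin(t),np.cos(t)]) for y in(.12,.04,-.04,-.12)]
names=["drum","bun","taper","vase"];H=[58,50,66,66]
E
python3 - <<'E'
from m import *
print("board",board,"rack",rack)
for r in(board,rack):print(np.round(slots(r),3).tolist())
for n in("top","scene"):
    g=cv2.imread(f"pics/{n}0.png").max(2).astype(int)
    for nm,p,h in zip(names,slots(board),H):
        q=proj(n,[[*p,.02+h/1000],[*p,.02]]);print(n,nm,q.round(1).tolist())
    print(n,proj(n,[[*p,.012] for p in slots(rack)]).round(1).tolist())
# draw overlay
o=[]
for n,(x,y,w,h) in(("top",(210,140,170,130)),("scene",(255,135,245,185))):
    i=cv2.resize(cv2.imread(f"pics/{n}0.png")[y:y+h,x:x+w],None,fx=3.2,fy=3.2,interpolation=2)
    def dr(P,c):cv2.polylines(i,[((proj(n,P)-[x,y]+.5)*3.2).astype(np.int32)],True,c,1)
    a=np.linspace(0,6.28,24)
    for p,hh,r in zip(slots(board),H,[20,23,24,17]):
        dr([[p[0]+r/1e3*np.cos(t),p[1]+r/1e3*np.sin(t),.02+hh/1e3] for t in a],(0,255,0))
    for (c,t,_),hx,hy,z in((board,.045,.165,.008),(rack,.043,.169,.018)):
        R=np.array([[np.cos(t),-np.sin(t)],[np.sin(t),np.cos(t)]])
        dr([[*(c+R@[sx*hx,sy*hy]),z] for sx,sy in((1,1),(1,-1),(-1,-1),(-1,1))],(255,255,0))
    o.append(i)
w=max(i.shape[1] for i in o);o=[cv2.copyMakeBorder(i,0,0,0,w-i.shape[1],0) for i in o]
cv2.imwrite("pics/ov.png",cv2.resize(np.vstack(o),None,fx=.59,fy=.59) if 0 else np.vstack([cv2.resize(k,None,fx=.59,fy=.59,interpolation=3) for k in o]))
E
```

```text
board (array([0.6341311 , 0.05921562]), np.float64(-0.0044348290052544925), (87.58655548095703, 325.8863830566406)) rack (array([0.44914978, 0.0019213 ]), np.float64(0.10722927678197669), (86.7874755859375, 335.9536437988281))
[[0.635, 0.179], [0.634, 0.099], [0.634, 0.019], [0.634, -0.061]]
[[0.436, 0.121], [0.445, 0.042], [0.453, -0.038], [0.462, -0.117]]
top drum [[257.0, 181.4], [259.7, 185.6]]
top bun [[281.9, 182.0], [283.3, 185.6]]
top taper [[306.3, 180.8], [307.0, 185.6]]
top vase [[331.3, 180.9], [330.7, 185.6]]
top [[276.0, 244.6], [300.1, 241.9], [324.2, 239.3], [348.2, 236.6]]
scene drum [[374.1, 231.5], [371.9, 245.1]]
scene bun [[344.4, 218.3], [343.7, 230.2]]
scene taper [[316.5, 199.8], [317.0, 216.1]]
scene vase [[290.0, 186.2], [291.7, 202.7]]
scene [[388.1, 185.5], [361.3, 175.8], [335.6, 166.4], [310.9, 157.5]]
```

View pics/ov.png

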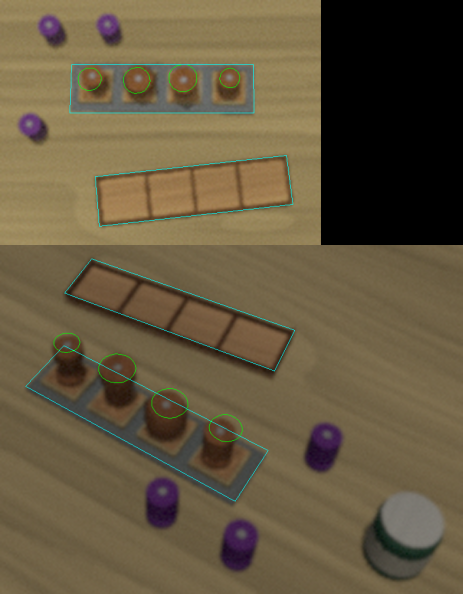

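The outlines fit and the sizes match (326 x 88 and 336 x 87 mm). I'll cross-check with the scene camera, locate the obstacles and check IK before moving.

Run:
```python
from m import *
from workcell import bot
from scipy.spatial.transform import Rotation as Rn
im2=cv2.imread("pics/scene0.png");h2=cv2.cvtColor(cv2.GaussianBlur(im2,(3,3),0),cv2.COLOR_BGR2HSV)
for nm,p in(("board",(240,320)),("rack",(175,362)),("table",(270,300)),("brd",(226,298))):print(nm,h2[p])
def rs(m,box,z):
    w=onplane("scene",cv2.convexHull(comp((m*255).astype(np.uint8),box)).reshape(-1,2),z)[:,:2]
    (cx,cy),s,t=cv2.minAreaRect((w*1000).astype(np.float32));return (cx,cy),s,t
print("scene board",rs(h2[...,1]<85,(265,190,400,275),.008))
print("scene rack",rs((h2[...,1]>125)|(h2[...,2]<75),(285,140,415,205),.019))
for n,i in(("top",hsv),("scene",h2)):
    m=cv2.inRange(i,(125,80,30),(160,255,255))
    _,_,st,c=cv2.connectedComponentsWithStats(m)
    print(n,"purple",[(onplane(n,[q],.03).round(3)[0][:2].tolist(),int(s[4])) for q,s in zip(c[1:],st[1:]) if s[4]>20])
print("tin,bottle",onplane("top",[[187,184],[459,201]],.1).round(3).tolist())
for y in((1,0,0),(-1,0,0)):
    y=np.array(y,float);z=np.array([0,0,-1.]);r=Rn.from_matrix(np.c_[np.cross(y,z),y,z]).as_rotvec()
    for p in((.634,-.061,.15),(.635,.179,.03),(.436,.121,.03),(.462,-.117,.15)):print(y,p,np.round(bot.inverse_kinematics(p,r),2) if bot.inverse_kinematics(p,r) is not None else None)
```

```text
board [22 60 76]
rack [ 15 120 117]
table [ 20  95 115]
brd [30 11 67]
scene board ((668.6477661132812, 59.98335266113281), (333.4988098144531, 155.73023986816406), 89.27593994140625)
scene rack ((458.45220947265625, 4.3230133056640625), (95.92501068115234, 338.00164794921875), 6.168317794799805)
top purple [([0.743, 0.261], 85), ([0.743, 0.155], 91), ([0.562, 0.287], 94)]
scene purple [([0.562, 0.286], 310), ([0.741, 0.155], 335), ([0.74, 0.259], 352)]
tin,bottle [[0.622, 0.4, 0.1], [0.564, -0.464, 0.1]]
[1. 0. 0.] (0.634, -0.061, 0.15) [ 0.51  0.69 -0.8   1.57  0.54  1.11 -0.42]
[1. 0. 0.] (0.635, 0.179, 0.03) [ 0.04  0.83 -0.64  1.62  0.6   0.9  -0.82]
[1. 0. 0.] (0.436, 0.121, 0.03) [ 0.08  0.6  -0.6   2.18  0.66  0.55 -1.02]
[1. 0. 0.] (0.462, -0.117, 0.15) [ 0.71  0.44 -0.73  1.99  0.39  0.85 -0.24]
[-1.  0.  0.] (0.634, -0.061, 0.15) [-0.51  0.86  1.15  1.59 -0.82  1.24 -2.35]
[-1.  0.  0.] (0.635, 0.179, 0.03) [ 0.28  1.06 -1.23  1.62  1.05  1.25  1.98]
[-1.  0.  0.] (0.436, 0.121, 0.03) [ 0.41  0.85 -1.23  2.18  1.06  0.95  1.67]
[-1.  0.  0.] (0.462, -0.117, 0.15) [-0.52  0.63  1.15  2.01 -0.7   0.98 -2.15]
```

```bash
cat > p.py <<'E'
from m import *
from workcell import bot,status
from scipy.spatial.transform import Rotation as Rn
y=np.array([1.,0,0]);z=np.array([0,0,-1.]);ROT=Rn.from_matrix(np.c_[np.cross(y,z),y,z]).as_rotvec()
HG=dict(drum=.040,bun=.030,taper=.056,vase=.053);W=dict(drum=40,bun=56,taper=48,vase=42)
def pick_place(n):
    k=names.index(n);a=slots(board)[k];b=slots(rack)[k]
    zp=.02+HG[n]-.019-.010*W[n]/85
    bot.movep([*a,.17],ROT);bot.gripper_to(1.0)
    bot.movel([*a,zp],vel=.15);bot.gripper_to(0.0,30)
    s=status.state();print(n,"grip mm",s["grip_width"]*85,s["finger_force"])
    bot.movel([*a,zp+.11],vel=.2);print(status.state()["grip_width"]*85)
    bot.movel([*b,zp+.10],vel=.2);bot.movel([*b,zp-.007],vel=.1)
    s=status.state();print("place",s["grip_width"]*85,np.round(s["wrist_force"],1))
    bot.gripper_to(1.0);bot.movel([*b,.17],vel=.2);print("t",status.state()["time_s"])
E
python3 - <<'E'
from p import *
bot.movel([.158,-.605,.27],vel=.2)
pick_place("vase")
for n in("scene","top"):
    i=vision.read_camera(n);cv2.imwrite(f"pics/{n}1.png",i)
cv2.imwrite("pics/c.png",cv2.resize(cv2.imread("pics/scene1.png")[130:280,250:450],None,fx=3.5,fy=3.5,interpolation=2))
E
```

```text
vase grip mm 40.81586004068905 29.88972385348461
40.77946046944385
place 40.61727391752429 [ 0.3 -0.1 -0.7]
t 8.95
```

View pics/c.png

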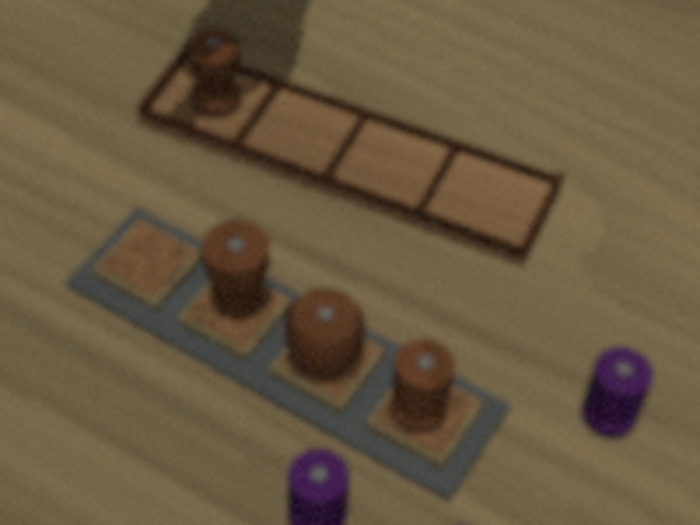

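The vase stands upright near the middle of its bay (base at about crop (213,103)), so I'll go on with the other three.

Run:
```python
from p import *
for n in("taper","bun","drum"):pick_place(n)
bot.movel([.45,-.25,.25],vel=.2)
for n in("scene","top"):cv2.imwrite(f"pics/{n}2.png",vision.read_camera(n))
a=cv2.resize(cv2.imread("pics/scene2.png")[125:280,260:430],None,fx=3.4,fy=3.4,interpolation=2)
cv2.imwrite("pics/d.png",a)
b=cv2.imread("pics/top2.png")[165:270,210:380]
cv2.imwrite("pics/e.png",cv2.resize(b,None,fx=4.5,fy=4.5,interpolation=2))
print(proj("top",[[*p,.012] for p in slots(rack)]).round(1).tolist())
```

```text
taper grip mm 46.90400460053128 30.37468036171049
46.672378657721914
place 46.977745927106 [-0.6  0.  -1.5]
t 15.7917
bun grip mm 55.006148178310056 31.424625265644863
54.68747656225617
place 54.743098386380815 [-2.2  0.3  3.5]
t 22.8167
drum grip mm 38.85648297117754 30.660612992942333
38.947984503177075
place 39.40754285275964 [-0.6 -0.5 -1.9]
t 29.975
[[276.0, 244.6], [300.1, 241.9], [324.2, 239.3], [348.2, 236.6]]
```

View pics/d.png

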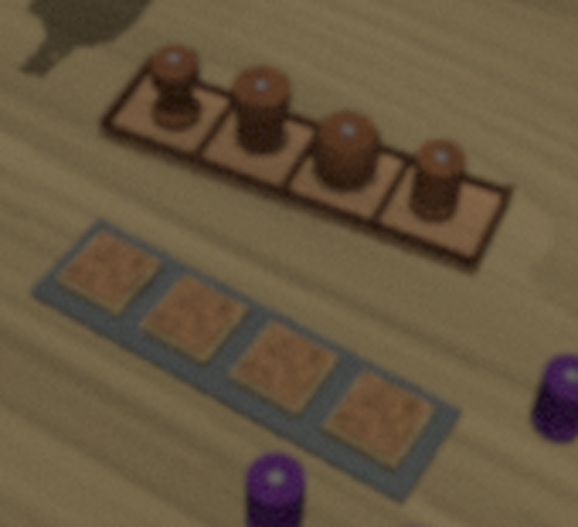

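View pics/e.png

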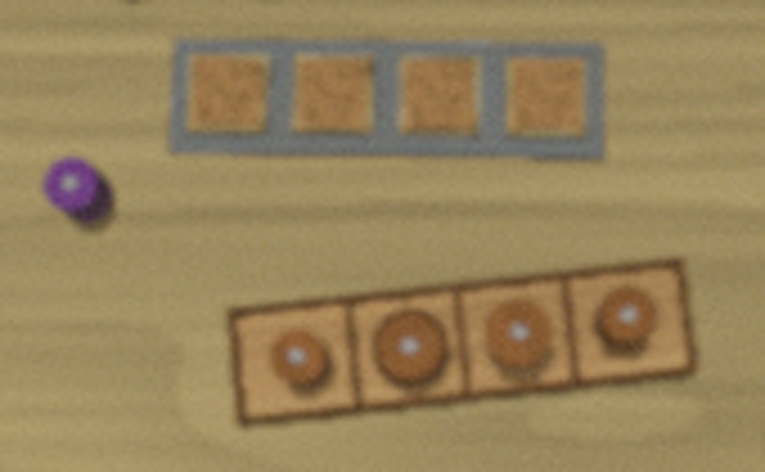

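Run:
```python
from m import *
c,t,_=rack
R=np.array([[np.cos(t),-np.sin(t)],[np.sin(t),np.cos(t)]])
for nm,h,u,s in zip(names,H,[(300,358),(411,347),(519,333),(627,317)],[(440,160),(347,133),(260,88),(174,66)]):
    z=.012+h/1000
    a=onplane("top",[[210+(u[0]+.5)/4.5-.5,165+(u[1]+.5)/4.5-.5]],z)[0,:2]
    b=onplane("scene",[[260+(s[0]+.5)/3.4-.5,125+(s[1]+.5)/3.4-.5]],z)[0,:2]
    print(nm,(R.T@(a-c)).round(3),(R.T@(b-c)).round(3))
```

```text
drum [-0.004  0.113] [0.004 0.117]
bun [-0.004  0.035] [0.003 0.039]
taper [-0.004 -0.041] [ 0.003 -0.038]
vase [-0.001 -0.117] [ 0.011 -0.112]
```

All four feet are well inside the 21 mm tolerance and upright, and the robot is clear of everything. I'm handing the job in.

```bash
python3 -c "
from workcell import workorder;print(workorder.sign_off())"
```

```text
the job is handed in; nothing more can be done
None
```

All four feet (drum, bun, taper, vase from the robot's left) stand upright in the drying rack bays in their original order, each measured within about 11 mm of its bay centre, and the job was handed in after about 30 s of the 104 s allowed; sign-off returned no verdict.

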